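# Seat a drive cartridge in its push-push desk dock

### The arm

A 7-joint arm with a two-finger parallel gripper is mounted at the origin on a cart in front of the work surface, level with it; the furniture and walls round the work are solid. World frame = base frame: x ahead of the robot, y to its left, z up, the work surface at z = 0. Lengths are in mm, angles in rad, forces in N, time in s.
With the tool pointing down it reaches from about 350 to 900 mm from the base axis. Payload 19.9 kg.
Tool frame: the origin (TCP) lies midway between the tips of the shut fingers; the grasp point (between the pads) lies 19 mm behind it; z points along the fingers, y is the line along which they close (so a half turn about z gives the same grasp; the last joint's range is limited). The gripper opens to 94 mm and grips with 3 to 60 N. Pads are 16 mm wide; open, the fingers measure 119 mm over their backs; the gripper's body (75 mm by 177 mm) begins 78 mm behind the grasp point.
Start: joints at [-1.262, 0.417, -0.01, 1.614, 0.005, 1.111, -0.053], TCP at [214.183, 587.132, 205.425] pointing down, gripper open.
Joint ranges: [-2.81, 2.81], [-0.39, 2.02], [-1.27, 1.25], [0.06, 2.57], [-1.19, 4.33], [0.19, 2], [-2.82, 2.82]. Speed limits (rad/s): [1.89, 1.89, 2.39, 2.39, 3.01, 3.01, 3.01].

### API

Orientations are given as a rotation vector (axis times angle).
In Python, from bench import env, eyes, workorder gives the robot as it stands.
- The arm moves only by the tool move_arm, never from a script. Its argument "moves" is a list of rows, each a list of 7 numbers: the shift along the tool's x, y, z in m, then the turn, a rotation vector about the tool's x, y, z in degrees, then the opening, from 0 (shut) to 1 (fully open). In form: [[x, y, z, rx, ry, rz, grip], ...]. A call has 1 to 12 rows; each row is the pose to reach, as a shift and turn from the pose commanded when the call began, along the tool's axes at that moment; what a row does not reach only later rows make up. A row lasts 1/12 s, in which the tool goes at most 41.7 mm and 7.16 degrees, less where a joint would pass 70% of its speed; a pose out of reach is approached as far as the arm can. A call with a gripper value outside its range is refused whole. The fingers move at their own pace and stop on an object; "force" is the grip in N (left out, the last holds). Time passes only in rows, so rows that repeat a pose let the fingers close. It gives the time, the measured TCP pose, the force, the opening and the grip force at its end, in the units of the state.
- env.observe(): the state, without advancing time (a new reading comes with each control period).
- eyes.snapshot(name): name is "scene" or "top" or "wrist"; returns the picture (400x640x3 uint8, red, green, blue); there is no depth.
- eyes.get_calibration(name): a dict with "vertical_fov" (degrees; the focal length in pixels is half the picture's height over the tangent of half this angle, whatever the lens; pixels are square), "cx", "cy" (the principal point, pixels), "xyz" and "attitude" of the camera in the world. Camera axes: x right, y up, looking along -z (the intrinsics and any distortion apply to the point x, -y, -z); pixel columns grow to the right and rows downward; lengths in mm; the calibration is good to about 2 mm. A picture is of the moment at which its call begins: read the wrist's pose just before it. get_calibration takes no time and is no camera call; for the wrist camera it gives the pose at the moment of the call.
- workorder.close_job(): hands the job in; it is judged then, once.
Trained networks look in the newest picture that a camera, given by its name, has taken for a name from the list of things; names that differ only in an ending like _2 or _b are one class to them, and where a whole thing is asked for, a point or a joint stands for the part that bears it (a point fixed in the world has none). Each returns a list of dicts, best first, with "score" (0 to 1); they miss things now and then, are a little off and sometimes report something else, mostly with a low value. They report only what shows in the picture. A call takes as long as a camera call. They do not tell look-alikes from the thing itself.
- eyes.spot_in(camera, query): "xy" ([column, row] in pixels, amid what is visible of it).
The state is a dict: "clock": time; "joints": joint angles; "joint_vel": joint speeds; "effort": joint torques, N m; "tcp_pos": TCP position; "ee_rot": TCP orientation; "force": force on the tool from outside, world axes, zero at the start; "wrist_torque": the same for the moment, N m; "grip_width": finger opening in mm; "gripper_force": force on a finger pad.
Only numpy, scipy, OpenCV 4.12 (cv2) and the standard library are available. Lean on these libraries where they do the work, as an engineer would, in place of code of your own. Each camera call takes 0.05 s, during which the arm holds its last target. There are 200 camera calls.

### The job

Take the grey drive cartridge out of its steel stand, set it down upright on the open desk and let go of it, then take it again the other way, across its thinner side, and lower it into the black dock. Press it down to the stop so that the push-push latch catches, let go, and make sure that it has stayed down; if it came up again, press again. Leave the mug, stapler and calculator where they are.

Things in the scene. Friction and masses are not known exactly. Their poses are not given: they have to be found in the camera images.
- cartridge: Loose upright grey plastic drive cartridge with black grip ribs near its top: 40 (x) x 56 (y) x 100 (z) mm, about 0.25 kg, plain box, the same either way round. Origin: centre of its underside; z up. It starts standing in the stand, its axes along the stand's.
- stand: Fixed dark steel stand, base 80 (x) x 96 (y) x 6 mm. Origin: centre of its underside. The cartridge stands on the base, 6 mm over the desk. Cheeks 102 mm high (outer faces at x = +-27 mm) cover its x faces almost to its top, so grip it there only across its 56 mm (the stand's y) and pull straight up; at its y sides are only lips, 16 mm high, outer faces at y = +-35 mm.
- dock: Fixed black dock. Origin: centre of the well, at desk level. Base 112 (x, -46 to +66) x 116 (y) x 12 mm. Well 44 (x) x 60 (y) mm, 2 mm play all round; the cartridge's x goes along the dock's x, either way round. Tall cheeks at the y sides (30 to 36 mm out, flared at the top). Low walls at the x sides, to x = -28 and +50 mm, flared at the top.
- dock_mouth (a point): Centre of the dock's mouth, on the well's axis, 144 mm over the desk. The dock's y cheeks rise to 146 mm; its x walls only to 84 mm, so that above these the cartridge can be held across its 40 mm (the dock's x) while it goes in.
- carriage (a joint): Travel in m, downward, of the sprung carriage in the well: 0 raised (as at the start), 0.030 bottom stop; spring 6 N rising to 13.5 N. Push-push latch: pressed to the stop (past about 0.0285) and released, it rises only to about 0.022 and stays; released earlier it comes up to 0; pressed to the stop a second time it unlatches and comes up to 0.
- tea_mug: White mug, 83 x 113 x 93 mm, bystander. Origin: centre of its underside.
- stapler: Blue and black stapler, 26 x 106 x 44 mm, bystander. Origin: centre of its underside.
- calculator: Flat desk calculator, 112 x 68 x 13 mm, bystander. Origin: centre of its underside.
- carriage_top (a point): Middle of the carriage's aluminium top, on which the cartridge stands: 50 mm over the desk when raised (cartridge's top then at 150 mm), about 28 mm when latched (cartridge's top at about 128 mm), 20 mm at the stop (120 mm).
Not all that is in view belongs to the job. What is shaped like the dock but purple is not meant. What is shaped like the cartridge but purple is not meant.

How it is judged (in metres and radians):
On the way, in this order (a step that is already met when the one before it is completed fails the run):
1. the cartridge stands upright on the desk, clear of the stand and the dock, and is let go (height (world z) of cartridge below 0.004 m and angle between cartridge's own z axis and vertical below 0.05 rad and contact force between cartridge and the arm below 0.1 N and contact force between cartridge and the fingers below 0.1 N and contact force between cartridge and stand below 0.1 N and contact force between cartridge and dock below 0.1 N), for 0.2 s.
2. the cartridge is in the dock's well, standing on the raised carriage (horizontal distance between cartridge and dock below 0.006 m and z of cartridge in the frame of dock below 0.053 m and value of joint carriage below 0.012 m), for 0.05 s.
3. the cartridge is pressed down to the stop (horizontal distance between cartridge and dock below 0.006 m and value of joint carriage above 0.027 m).
At the end, for the whole second after the job is handed in: The cartridge stands upright in the dock's well (within 6 mm of its axis and 0.1 rad), let go and at rest, on the carriage latched down at 19 to 26 mm of travel (underside less than 34 mm over the desk) (value of joint carriage between 0.019 and 0.026 m and horizontal distance between cartridge and dock below 0.006 m and z of cartridge in the frame of dock below 0.034 m and angle between cartridge's own z axis and vertical below 0.1 rad and linear speed of cartridge below 0.02 m/s and contact force between cartridge and the arm below 0.1 N and contact force between cartridge and the fingers below 0.1 N); the robot touches nothing.
It fails at once if the mug is moved more than 30 mm (distance of tea_mug from where it was at the start of the episode above 0.03 m).
It fails at once if the stapler is moved more than 30 mm (distance of stapler from where it was at the start of the episode above 0.03 m).
It fails at once if the calculator is moved more than 30 mm (distance of calculator from where it was at the start of the episode above 0.03 m).
It also fails if it takes over 70 s, if anything falls off the work surface, if the arm or the gripper's body presses on something with over 40 N, if the wrist force passes 120 N, or if a joint passes its speed limit or range.

## Working session

There is one attempt and no reset: what is moved stays moved. The work goes in short steps, Python scripts to look and compute and a tool call to move; the robot and the scene stay as the last step left them, time stands still between calls to the robot, and variables do not carry over. Pictures are saved under pics/ and viewed, at most 12 in all, crops included, and the job is handed in when it is done.

Besides the shell and the picture viewer there is one more tool, called after "Emit:" in YAML: its name, and indented under it one key for each argument. move_arm: Moves the arm, as the interface text tells. Its arguments: {"type":"object","properties":{"moves":{"type":"array","items":{"type":"array","items":{"type":"number"}}},"force":{"type":"number"}},"required":["moves"]}

```bash
mkdir -p pics; ls
python3 - <<'E'
from bench import env, eyes, workorder
import cv2
print(env.observe())
for n in("scene","top"):
    im=eyes.snapshot(n); cv2.imwrite(f"pics/{n}0.png",im[:,:,::-1]); c=eyes.get_calibration(n);print(n,c)
    for q in("cartridge","stand","dock","tea_mug","stapler","calculator"):
        print(q,[(d['score'],d['xy']) for d in eyes.spot_in(n,q)])
E
```

```text
pics
{'clock': 0.0, 'joints': array([-1.26250588,  0.41799488, -0.01031174,  1.6141617 ,  0.00470129,
        1.11068361, -0.05295985]), 'joint_vel': array([ 0.00245473,  0.0004435 , -0.00011628,  0.00040411, -0.00140787,
        0.00113262,  0.00062681]), 'effort': array([-7.64820343e-04, -8.51279354e+01,  6.38479069e-01, -4.25978351e+01,
       -4.88694850e-02,  1.87720580e-02,  1.12292332e-04]), 'tcp_pos': array([214.06849297, 586.80254057, 204.81743733]), 'ee_rot': array([-5.46542854e-01, -3.09355891e+00,  1.91205732e-03]), 'force': array([ 0.26990122,  0.5775497 , -0.41275308]), 'wrist_torque': array([-0.0251344 , -0.05593354, -0.03990872]), 'gripper_force': 0.0, 'grip_width': 93.86422994708217}
scene {'vertical_fov': 51.55665843341083, 'cx': 317.6192042300005, 'cy': 197.97115706926968, 'xyz': array([ 203.28928161,  990.52528457, 1075.68241623]), 'attitude': array([ 0.23074955, -1.05054944, -2.50728364])}
cartridge [(0.78, [387.6, 152.1]), (0.6, [383.8, 176.7]), (0.52, [327.6, 239.1])]
stand [(0.52, [394.1, 162.8])]
dock [(0.95, [328.0, 235.1]), (0.59, [235.0, 289.2])]
tea_mug [(0.98, [300.8, 185.4])]
stapler [(0.92, [278.3, 215.3]), (0.6, [328.1, 159.8])]
calculator [(0.88, [328.0, 162.8])]
top {'vertical_fov': 56.31114389043783, 'cx': 313.986898992656, 'cy': 199.11920586384528, 'xyz': array([ 369.77364321,   79.38351306, 1238.37997978]), 'attitude': array([ 0.16772639, -0.15975281, -1.47129138])}
cartridge [(0.9, [425.5, 244.7]), (0.72, [389.9, 253.6])]
stand [(0.94, [416.6, 256.5]), (0.41, [399.8, 185.3])]
dock [(0.8, [278.3, 222.9]), (0.61, [204.9, 163.9])]
tea_mug [(0.79, [337.6, 172.7])]
stapler [(0.76, [302.3, 165.2])]
calculator [(0.74, [400.5, 181.4])]
```

View pics/scene0.png

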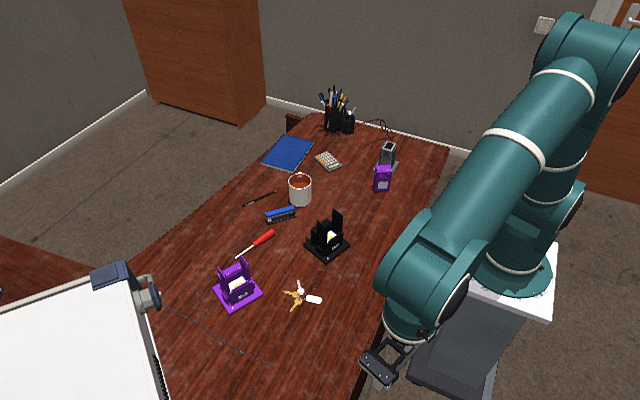

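View pics/top0.png

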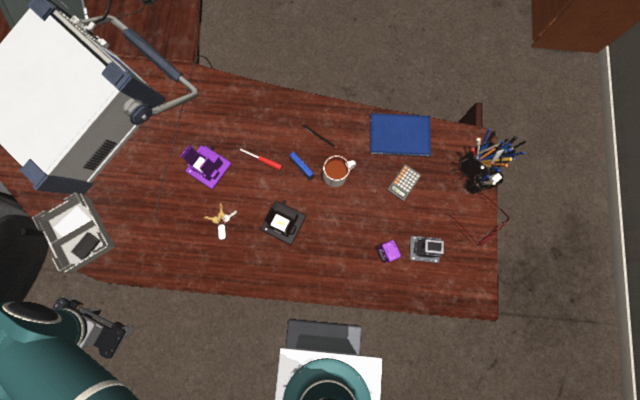

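```bash
cat > h.py <<'E'
from bench import env, eyes, workorder
import cv2, numpy as np
from scipy.spatial.transform import Rotation as R
def w(c,px,z):
    f=200/np.tan(np.radians(c['vertical_fov']/2)); px=np.atleast_2d(px).astype(float)
    d=np.c_[(px[:,0]-c['cx'])/f,-(px[:,1]-c['cy'])/f,-np.ones(len(px))]
    d=R.from_rotvec(c['attitude']).apply(d); o=np.array(c['xyz'])
    return (o+d*((z-o[2])/d[:,2])[:,None])[:,:2]
def pix(c,p):
    f=200/np.tan(np.radians(c['vertical_fov']/2))
    q=R.from_rotvec(c['attitude']).inv().apply(np.atleast_2d(p)-c['xyz'])
    return np.c_[c['cx']-f*q[:,0]/q[:,2],c['cy']+f*q[:,1]/q[:,2]]
def rel(p,yaw):
    """tool-frame shift (m) and turn (deg) to TCP p (mm), pointing down, tool y axis at world angle yaw (deg, mod 180)"""
    s=env.observe(); T=R.from_rotvec(s['ee_rot']); best=None
    for k in(0,180):
        a=np.radians(yaw+k); y=np.array([np.cos(a),np.sin(a),0]); z=np.array([0,0,-1.])
        rv=(T.inv()*R.from_matrix(np.c_[np.cross(y,z),y,z])).as_rotvec(degrees=True)
        if best is None or np.linalg.norm(rv)<np.linalg.norm(best): best=rv
    return T.inv().apply(np.array(p)-s['tcp_pos'])/1000,best
def snap(n,f):
    c=eyes.get_calibration(n); im=eyes.snapshot(n); cv2.imwrite(f,im[:,:,::-1]); return c,im
E
python3 - <<'E'
from h import *
im=cv2.imread('pics/top0.png'); c=eyes.get_calibration('top')
print('wrist',eyes.get_calibration('wrist'))
for n,p,z in(('cart',(433,247),106),('purplecart',(389,252),100),('carriage',(282,223),50),('mug',(336,171),93),('stapler',(302,165),44),('calc',(404,182),13),('purpledock',(202,164),50)): print(n,w(c,p,z).round())
p=im[185:280,250:460]; cv2.imwrite('pics/crop.png',cv2.resize(p,None,fx=3.8,fy=3.8,interpolation=cv2.INTER_CUBIC))
s=env.observe();print(R.from_rotvec(s['ee_rot']).as_matrix().round(3))
E
```

```text
wrist {'vertical_fov': 67.46293880673669, 'cx': 315.37337637563996, 'cy': 201.76845493884645, 'xyz': array([152.65975155, 609.73122399, 385.18905182]), 'attitude': array([-0.19914676, -0.13886141,  1.21543067])}
cart [[ 498. -275.]]
purplecart [[ 472. -145.]]
carriage [[536. 192.]]
mug [[713.  36.]]
stapler [[737. 148.]]
calc [[ 720. -200.]]
purpledock [[708. 478.]]
[[-0.939  0.343  0.   ]
 [ 0.343  0.939 -0.   ]
 [-0.    -0.    -1.   ]]
```

View pics/crop.png

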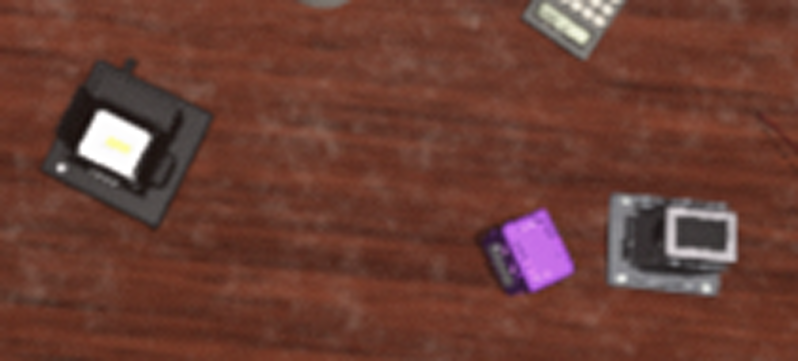

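Run:
```python
from h import *
c=eyes.get_calibration('top'); T=R.from_rotvec(env.observe()['ee_rot'])
print(rel((570,190,330),90))
cw=eyes.get_calibration('wrist');A=R.from_rotvec(cw['attitude']);print('wrist look in tool',T.inv().apply(A.apply([0,0,-1])),T.inv().apply(A.apply([1,0,0])),T.inv().apply(cw['xyz']-env.observe()['tcp_pos']))
f=lambda a,b:np.array([250,185])+np.array([a,b])/3.8
e=w(c,[f(668,208),f(737,211),f(735,262),f(672,262)],106);print(e.round(),e.mean(0))
e=w(c,[f(612,195),f(727,205),f(718,295),f(608,285)],6);print(e.round(),e.mean(0))
e=w(c,[f(487,230),f(545,208),f(577,272),f(530,292)],100);print('purple',e.round())
```

```text
(array([-0.47037475, -0.25116563, -0.12454117]), array([-3.73755810e-03,  6.87283694e-04, -2.00406218e+01]))
wrist look in tool [-2.26035178e-01 -3.06144454e-04  9.74119092e-01] [-6.00801863e-05  9.99999953e-01  3.00337204e-04] [ 6.55303652e+01  1.30632137e-01 -1.79758106e+02]
[[ 518. -253.]
 [ 521. -308.]
 [ 481. -307.]
 [ 476. -257.]] [ 498.9591325  -281.05832206]
[[ 538. -233.]
 [ 539. -333.]
 [ 461. -327.]
 [ 460. -233.]] [ 499.60063987 -281.42119727]
purple [[ 488. -111.]
 [ 510. -156.]
 [ 461. -184.]
 [ 442. -147.]]
```

Emit:
move_arm:
  moves:
    - [-0.04,-0.02,-0.03,0,0,-5,1]
    - [-0.47,-0.251,-0.125,0,0,-20,1]
    - [-0.47,-0.251,-0.125,0,0,-20,1]
    - [-0.47,-0.251,-0.125,0,0,-20,1]
    - [-0.47,-0.251,-0.125,0,0,-20,1]
    - [-0.47,-0.251,-0.125,0,0,-20,1]
    - [-0.47,-0.251,-0.125,0,0,-20,1]
    - [-0.47,-0.251,-0.125,0,0,-20,1]
    - [-0.47,-0.251,-0.125,0,0,-20,1]
    - [-0.47,-0.251,-0.125,0,0,-20,1]
    - [-0.47,-0.251,-0.125,0,0,-20,1]
    - [-0.47,-0.251,-0.125,0,0,-20,1]

```text
clock: 1.7
tcp_pos: [535.0, 228.6, 320.2]
ee_rot: [0.001, 3.141, 0.0]
force: [1.0, 0.8, -0.4]
grip_width: 94.2
gripper_force: 0.0
```

Emit:
move_arm:
  moves:
    - [0,0,0,0,0,0,1]
    - [0,0,0,0,0,0,1]
    - [0,0,0,0,0,0,1]
    - [0,0,0,0,0,0,1]

```text
clock: 2.03
tcp_pos: [533.1, 231.5, 319.2]
ee_rot: [0.002, -3.141, -0.0]
force: [0.5, -0.1, 0.6]
grip_width: 94.3
gripper_force: 0.0
```

Run:
```python
from h import *
c,im=snap('wrist','pics/w1.png'); print(eyes.spot_in('wrist','dock'),eyes.spot_in('wrist','carriage_top')); np.save('c1.npy',c,allow_pickle=True)
```

```text
[{'xy': [465.3, 258.9], 'score': 0.86}, {'xy': [294.0, 179.0], 'score': 0.84}] []
```

View pics/w1.png

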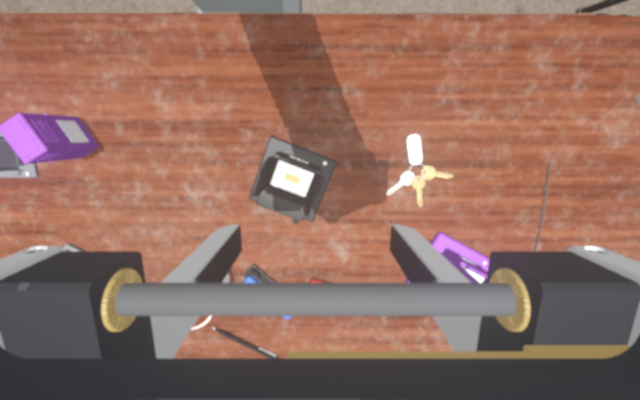

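Run:
```python
from h import *
im=cv2.imread('pics/w1.png'); c=np.load('c1.npy',allow_pickle=True).item()
print(w(c,(293,180),50))
cv2.imwrite('pics/w1c.png',cv2.resize(im[130:230,240:350],None,fx=6,fy=6,interpolation=cv2.INTER_CUBIC))
```

```text
[[537.86682834 197.87709682]]
```

View pics/w1c.png

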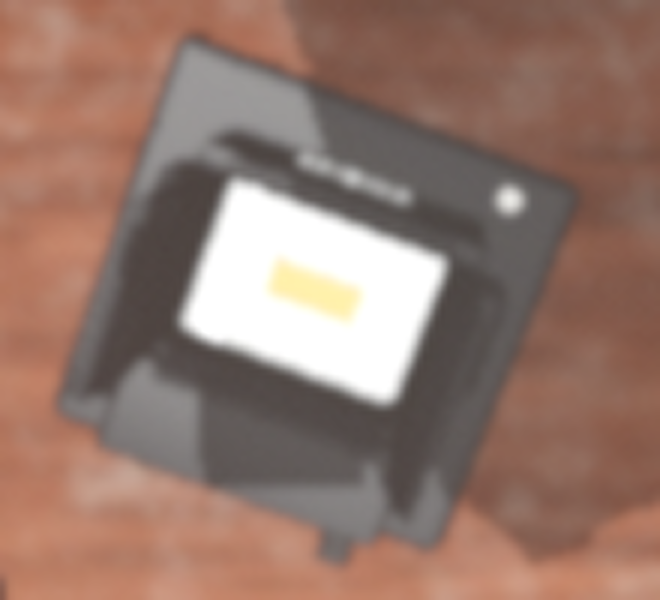

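Run:
```python
from h import *
from scipy.optimize import least_squares
c=np.load('c1.npy',allow_pickle=True).item()
px=np.array([(187,38),(578,192),(435,548),(60,408),(232,180),(447,262),(392,405),(180,325)])/6+[240,130]
M=np.array([(-46,-58,12),(-46,58,12),(66,58,12),(66,-58,12),(-22,-30,50),(-22,30,50),(22,30,50),(22,-30,50.)])
def f(q,M=M,px=px):
    return (pix(c,R.from_euler('z',q[2]).apply(M)+[q[0],q[1],0])-px).ravel()
for a,b in((0,8),(0,4),(4,8)):
    r=least_squares(lambda q:f(q,M[a:b],px[a:b]),[537,198,-.35]); print(r.x[:2].round(1),np.degrees(r.x[2]).round(2),np.abs(r.fun).max().round(2),r.fun.round(1))
print(w(c,px[4:]-0,50).round(1))
print('to stand view',rel((560,-262,300),90))
```

```text
[535.8 197.2] -21.09 2.22 [-1.2 -1.1  1.4 -0.3  0.4  2.2 -2.1  1.4  0.  -2.2  1.8 -1.4  0.6  1.4
 -1.   0.8]
[535.1 197.8] -21.14 1.8 [-0.7 -1.6  1.8 -0.7  0.7  1.8 -1.8  1. ]
[536.4 196.6] -21.02 1.8 [-0.3 -1.8  1.4 -1.   0.3  1.8 -1.3  1.2]
[[507.8 177. ]
 [528.2 230.4]
 [564.9 216.4]
 [544.3 162.9]]
to stand view (array([-0.02620041, -0.49331551,  0.01937811]), array([ 0.00047882, -0.01676232,  0.05629991]))
```

Emit:
move_arm:
  moves:
    - [-0.026,-0.493,0.02,0,0,0,1]
    - [-0.026,-0.493,0.02,0,0,0,1]
    - [-0.026,-0.493,0.02,0,0,0,1]
    - [-0.026,-0.493,0.02,0,0,0,1]
    - [-0.026,-0.493,0.02,0,0,0,1]
    - [-0.026,-0.493,0.02,0,0,0,1]
    - [-0.026,-0.493,0.02,0,0,0,1]
    - [-0.026,-0.493,0.02,0,0,0,1]
    - [-0.026,-0.493,0.02,0,0,0,0.85]
    - [-0.026,-0.493,0.02,0,0,0,0.85]
    - [-0.026,-0.493,0.02,0,0,0,0.85]
    - [-0.026,-0.493,0.02,0,0,0,0.85]

```text
clock: 3.18
tcp_pos: [559.3, -264.8, 299.5]
ee_rot: [0.001, 3.141, -0.001]
force: [0.8, 0.5, -0.2]
grip_width: 79.9
gripper_force: 0.0
```

Emit:
move_arm:
  moves:
    - [0,-0.01,0,0,0,0,0.85]
    - [0,-0.01,0,0,0,0,0.85]
    - [0,-0.01,0,0,0,0,0.85]

```text
clock: 3.43
tcp_pos: [559.7, -272.0, 299.2]
ee_rot: [-0.001, -3.141, -0.001]
force: [1.3, -0.3, -0.3]
grip_width: 79.6
gripper_force: 0.0
```

Run:
```python
from h import *
c,im=snap('wrist','pics/w2.png'); np.save('c2.npy',c,allow_pickle=True); s=env.observe(); print(s['tcp_pos'],s['grip_width'])
u=pix(c,(499,-281,106))[0]; print(u, [(d['score'],d['xy']) for d in eyes.spot_in('wrist','cartridge')])
x,y=u.astype(int); x0=max(x-70,0);y0=max(y-60,0);print(x0,y0)
cv2.imwrite('pics/w2c.png',cv2.resize(im[y0:y0+130,x0:x0+150,::-1],None,fx=4.5,fy=4.5,interpolation=cv2.INTER_CUBIC))
```

```text
[ 560.02551903 -271.08936964  299.4139738 ] 79.97554472297608
[307.74709659 136.35270789] [(0.84, [405.8, 118.7]), (0.56, [310.4, 134.9])]
237 76
```

View pics/w2c.png

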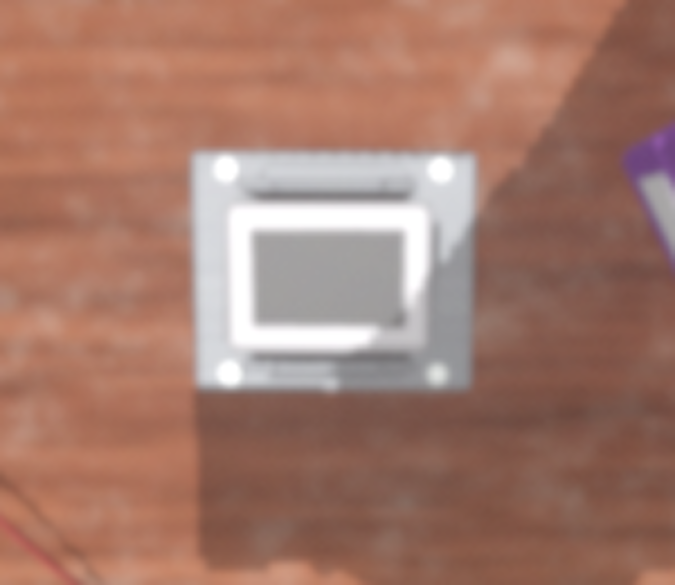

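Run:
```python
from h import *
c=np.load('c2.npy',allow_pickle=True).item()
f=lambda L:np.array(L)/4.5+[237,76]
e=w(c,f([(229,205),(430,205),(430,350),(231,352)]),106);print(e.round(1),e.mean(0))
e=w(c,f([(192,152),(474,152),(472,388),(198,388)]),6);print(e.round(1),e.mean(0))
```

```text
[[ 481.6 -304.8]
 [ 481.6 -251. ]
 [ 520.  -250.6]
 [ 520.5 -305.1]] [ 500.92897304 -277.86218133]
[[ 460.9 -325.7]
 [ 461.  -230.9]
 [ 540.  -230. ]
 [ 540.  -325.8]] [ 500.4808132  -278.11367164]
```

Emit:
move_arm:
  moves:
    - [0.03,-0.007,0.03,0,0,0,0.85]
    - [0.059,-0.007,0.05,0,0,0,0.85]
    - [0.059,-0.007,0.08,0,0,0,0.85]
    - [0.059,-0.007,0.11,0,0,0,0.85]
    - [0.059,-0.007,0.14,0,0,0,0.85]
    - [0.059,-0.007,0.145,0,0,0,0.85]
    - [0.059,-0.007,0.145,0,0,0,0.85]

```text
clock: 4.12
tcp_pos: [500.4, -278.1, 153.7]
ee_rot: [0.002, -3.139, -0.002]
force: [-0.5, 0.5, 0.4]
grip_width: 79.8
gripper_force: 0.0
```

Aligned; lower and grip.

Emit:
move_arm:
  moves:
    - [0,0,0.03,0,0,0,0.85]
    - [0,0,0.06,0,0,0,0.85]
    - [0,0,0.085,0,0,0,0.85]
    - [0,0,0.089,0,0,0,0.85]
    - [0,0,0.089,0,0,0,0.7]
    - [0,0,0.089,0,0,0,0.5]
    - [0,0,0.089,0,0,0,0.4]
    - [0,0,0.089,0,0,0,0.4]
    - [0,0,0.089,0,0,0,0.4]
  force: 25

```text
clock: 4.87
tcp_pos: [501.7, -279.8, 67.2]
ee_rot: [0.001, 3.139, -0.001]
force: [-0.8, 2.9, 10.9]
grip_width: 55.8
gripper_force: 25.0
```

Emit:
move_arm:
  moves:
    - [0,0,-0.01,0,0,0,0.4]
    - [0,0,-0.03,0,0,0,0.4]
    - [0,0,-0.055,0,0,0,0.4]
    - [0,0,-0.085,0,0,0,0.4]
    - [0,0,-0.115,0,0,0,0.4]
    - [0,0,-0.135,0,0,0,0.4]
    - [0,0,-0.14,0,0,0,0.4]
    - [0,0,-0.14,0,0,0,0.4]

```text
clock: 5.53
tcp_pos: [501.0, -279.9, 207.2]
ee_rot: [0.001, 3.139, -0.001]
force: [0.0, 0.2, -3.5]
grip_width: 56.1
gripper_force: 25.0
```

Run:
```python
from h import *
s=env.observe();print(s['joints'].round(2),s['tcp_pos'],s['grip_width'],s['force'])
snap('wrist','pics/w3.png'); c,im=snap('scene','pics/s3.png')
x,y=pix(c,(500,-278,180))[0].astype(int)
a=cv2.resize(im[max(y-50,0):y+60,x-70:x+70,::-1],(509,400)); b=cv2.resize(cv2.imread('pics/w3.png')[:,100:500],(400,400))
cv2.imwrite('pics/3.png',cv2.resize(np.hstack([a,b]),None,fx=.87,fy=.87))
```

```text
[ 0.08  0.35  0.47  1.76 -0.18  1.08  2.18] [ 501.03563298 -279.85891864  207.18124804] 56.05235922639559 [ 0.04457088  0.23302843 -3.54534611]
```

View pics/3.png

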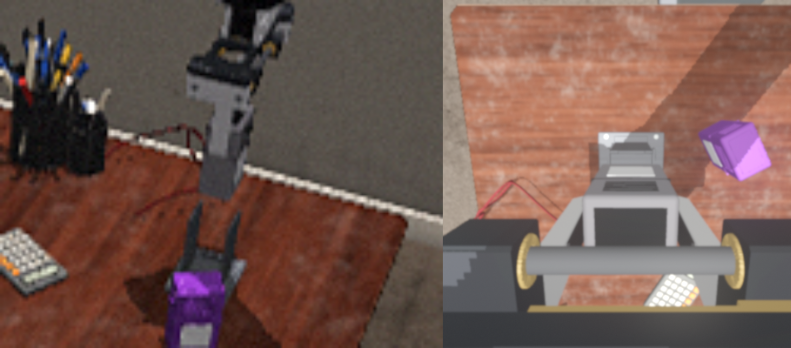

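Emit:
move_arm:
  moves:
    - [0,0.015,-0.01,0,0,0,0.4]
    - [0.005,0.045,-0.01,0,0,0,0.4]
    - [0.01,0.08,-0.01,0,0,0,0.4]
    - [0.015,0.12,-0.01,0,0,0,0.4]
    - [0.02,0.16,-0.01,0,0,0,0.4]
    - [0.02,0.2,-0.01,0,0,0,0.4]
    - [0.02,0.235,-0.005,0,0,0,0.4]
    - [0.02,0.265,0.01,0,0,0,0.4]
    - [0.02,0.285,0.03,0,0,0,0.4]
    - [0.02,0.295,0.06,0,0,0,0.4]
    - [0.02,0.3,0.09,0,0,0,0.4]
    - [0.02,0.3,0.11,0,0,0,0.4]

```text
clock: 6.63
tcp_pos: [478.7, 21.6, 91.9]
ee_rot: [0.002, -3.138, 0.001]
force: [-0.3, -0.3, -2.7]
grip_width: 55.9
gripper_force: 25.0
```

Emit:
move_arm:
  moves:
    - [0,0,0.01,0,0,0,0.4]
    - [0,0,0.018,0,0,0,0.4]
    - [0,0,0.022,0,0,0,0.4]
    - [0,0,0.022,0,0,0,0.4]

```text
clock: 6.97
tcp_pos: [480.7, 20.1, 73.2]
ee_rot: [-0.002, -3.141, 0.0]
force: [0.1, 0.1, -2.6]
grip_width: 56.3
gripper_force: 25.0
```

Emit:
move_arm:
  moves:
    - [0,0,0.003,0,0,0,0.4]
    - [0,0,0.006,0,0,0,0.4]
    - [0,0,0.009,0,0,0,0.4]
    - [0,0,0.011,0,0,0,0.4]
    - [0,0,0.0115,0,0,0,0.4]
    - [0,0,0.0115,0,0,0,0.4]

```text
clock: 7.47
tcp_pos: [480.8, 20.4, 62.0]
ee_rot: [-0.001, -3.142, 0.0]
force: [0.3, 0.0, -3.8]
grip_width: 56.2
gripper_force: 25.0
```

Emit:
move_arm:
  moves:
    - [0,0,0.001,0,0,0,0.4]
    - [0,0,0.002,0,0,0,0.4]
    - [0,0,0.002,0,0,0,0.4]

```text
clock: 7.72
tcp_pos: [481.4, 20.7, 60.9]
ee_rot: [0.001, 3.141, 0.001]
force: [-5.2, 1.4, 14.6]
grip_width: 56.0
gripper_force: 25.0
```

Emit:
move_arm:
  moves:
    - [0,0,0,0,0,0,0.65]
    - [0,0,0,0,0,0,0.85]
    - [0,0,0,0,0,0,0.85]
    - [0,0,0,0,0,0,0.85]
    - [0,0,0,0,0,0,0.85]
    - [0,0,0,0,0,0,0.85]

```text
clock: 8.22
tcp_pos: [480.8, 20.3, 60.0]
ee_rot: [0.001, 3.142, -0.0]
force: [-0.7, 0.0, 0.1]
grip_width: 80.0
gripper_force: 0.0
```

Emit:
move_arm:
  moves:
    - [0,0,-0.02,0,0,0,0.85]
    - [0,0,-0.05,0,0,0,0.85]
    - [0,0,-0.085,0,0,0,0.85]
    - [0,0,-0.12,0,0,0,0.85]
    - [0.04,0,-0.15,0,0,0,0.85]
    - [0.0,0,-0.18,0,0,0,0.85]
    - [-0.03,0,-0.2,0,0,0,0.85]
    - [-0.03,0,-0.2,0,0,0,0.85]

```text
clock: 8.88
tcp_pos: [515.8, 20.7, 264.9]
ee_rot: [0.0, 3.133, 0.002]
force: [0.8, 0.2, 0.0]
grip_width: 79.7
gripper_force: 0.0
```

Run:
```python
from h import *
c,im=snap('wrist','pics/w4.png'); np.save('c4.npy',c,allow_pickle=True); s=env.observe(); print(s['tcp_pos'],s['grip_width'],s['joints'].round(2),s['force'])
u=pix(c,(481,20,100))[0]; print(u)
x,y=u.astype(int); x0=max(x-65,0);y0=max(y-60,0);print(x0,y0)
cv2.imwrite('pics/w4c.png',cv2.resize(im[y0:y0+120,x0:x0+130,::-1],None,fx=4.5,fy=4.5,interpolation=cv2.INTER_CUBIC))
```

```text
[513.46192487  20.49774864 262.21534728] 79.5599713122381 [-0.38  0.16  0.32  1.83 -0.06  1.15  1.52] [-0.35523791 -0.51804066 -0.90675445]
[314.41150032 158.64224894]
249 98
```

View pics/w4c.png

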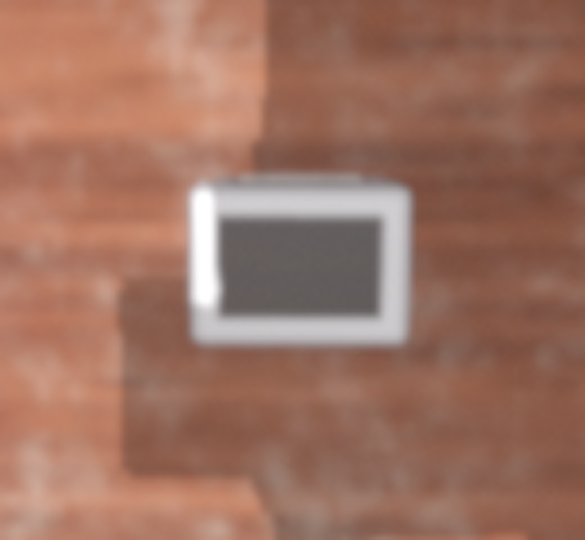

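Emit:
move_arm:
  moves:
    - [0.005,0,0.02,0,0,7,0.8]
    - [0.01,0,0.04,0,0,14,0.8]
    - [0.02,0,0.06,0,0,21,0.8]
    - [0.03,0,0.07,0,0,28,0.8]
    - [0.031,0,0.07,0,0,35,0.8]
    - [0.031,0,0.07,0,0,42,0.8]
    - [0.031,0,0.07,0,0,49,0.8]
    - [0.031,0,0.07,0,0,56,0.8]
    - [0.031,0,0.07,0,0,63,0.8]
    - [0.031,0,0.07,0,0,70,0.8]
    - [0.031,0,0.07,0,0,77,0.8]
    - [0.031,0,0.07,0,0,84,0.8]

```text
clock: 9.93
tcp_pos: [478.9, 20.3, 189.2]
ee_rot: [-2.11, -2.327, 0.002]
force: [-0.2, 0.7, 0.1]
grip_width: 75.5
gripper_force: 0.0
```

Emit:
move_arm:
  moves:
    - [0,0,0,0,0,6,0.8]
    - [0,0,0,0,0,6,0.8]
    - [0,0,0,0,0,6,0.8]

```text
clock: 10.18
tcp_pos: [479.2, 20.4, 189.5]
ee_rot: [-2.218, -2.224, 0.001]
force: [0.2, -0.3, 0.3]
grip_width: 75.1
gripper_force: 0.0
```

Run:
```python
from h import *
c=np.load('c4.npy',allow_pickle=True).item()
print(w(c,np.array([(190,184),(410,184),(410,345),(192,345)])/4.5+[249,98],100).mean(0))
s=env.observe(); print(s['tcp_pos'],s['joints'].round(2)); print(rel((480,20.7,120),0))
```

```text
[479.16743932  21.56418746]
[479.18434623  20.40978698 189.47213477] [-0.55  0.19  0.5   2.   -0.11  0.98  0.  ]
(array([0.00031217, 0.00088575, 0.06947118]), array([-0.05709504,  0.02014362,  0.16593698]))
```

Emit:
move_arm:
  moves:
    - [0,0,0.02,0,0,0,0.8]
    - [0,0,0.05,0,0,0,0.8]
    - [0,0,0.085,0,0,0,0.8]
    - [0,0,0.115,0,0,0,0.8]
    - [0,0,0.13,0,0,0,0.8]
    - [0,0,0.13,0,0,0,0.8]
    - [0,0,0.13,0,0,0,0.6]
    - [0,0,0.13,0,0,0,0.4]
    - [0,0,0.13,0,0,0,0.3]
    - [0,0,0.13,0,0,0,0.3]
    - [0,0,0.13,0,0,0,0.3]
    - [0,0,0.13,0,0,0,0.3]
  force: 20

```text
clock: 11.18
tcp_pos: [480.1, 20.5, 60.6]
ee_rot: [2.221, 2.221, 0.001]
force: [-0.7, -0.3, 6.2]
grip_width: 39.7
gripper_force: 20.0
```

Emit:
move_arm:
  moves:
    - [0,0,-0.015,0,0,0,0.3]
    - [0,0,-0.04,0,0,0,0.3]
    - [0,0,-0.075,0,0,0,0.3]
    - [0,0,-0.11,0,0,0,0.3]
    - [0,0,-0.145,0,0,0,0.3]
    - [0,0,-0.175,0,0,4,0.3]
    - [0.02,0.006,-0.19,0,0,10,0.3]
    - [0.05,0.016,-0.19,0,0,16,0.3]
    - [0.085,0.027,-0.19,0,0,21,0.3]
    - [0.12,0.037,-0.19,0,0,21,0.3]
    - [0.145,0.045,-0.19,0,0,21,0.3]
    - [0.165,0.052,-0.19,0,0,21,0.3]

```text
clock: 12.18
tcp_pos: [531.7, 188.1, 249.7]
ee_rot: [-2.587, -1.781, 0.001]
force: [-0.2, -0.8, -2.4]
grip_width: 39.8
gripper_force: 20.0
```

Emit:
move_arm:
  moves:
    - [0,0,0,0,0,0,0.3]
    - [0,0,0,0,0,0,0.3]
    - [0,0,0,0,0,0,0.3]

```text
clock: 12.43
tcp_pos: [531.7, 184.5, 249.8]
ee_rot: [2.59, 1.778, -0.001]
force: [0.3, -0.6, -2.4]
grip_width: 40.0
gripper_force: 20.0
```

Run:
```python
from h import *
s=env.observe(); print(s['tcp_pos'],s['grip_width'],s['joints'].round(2),s['force']); print(rel((536,197,249),-21.1))
c,im=snap('wrist','pics/w5.png'); np.save('c5.npy',c,allow_pickle=True); print(pix(c,(536,197,50)))
```

```text
[531.65448748 184.48369357 249.82653882] 40.01370425341979 [-0.76  0.28  0.45  1.73 -0.13  1.16 -0.64] [ 0.27412244 -0.60466761 -2.42943016]
(array([ 0.0132424 , -0.000445  ,  0.00081573]), array([-0.01442097,  0.0472689 ,  0.02794062]))
[[315.40645237 173.95128072]]
```

View pics/w5.png

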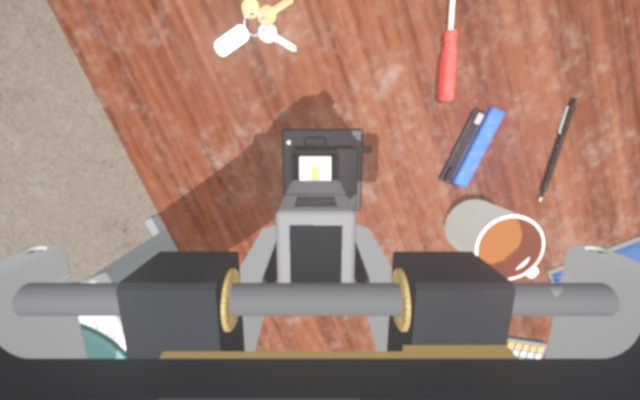

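Run:
```python
from h import *
c=np.load('c5.npy',allow_pickle=True).item()
print(pix(c,R.from_euler('z',-21.1,degrees=True).apply([(-46,58,12),(66,58,12),(-46,-58,12),(66,-58,12),(-20,28.5,50),(20,28.5,50)])+[536,197,0]).round(1))
im=cv2.imread('pics/w5.png'); g=cv2.cvtColor(im,6).astype(int)
print('col300-ish rows',[int(v) for v in g[120:170,305]]); print('row145 cols',[int(v) for v in g[145,276:296]],[int(v) for v in g[140,352:372]]);print('row195',[int(v) for v in g[170,276:340]])
```

```text
[[281.4 127.5]
 [364.2 127.5]
 [283.5 210.4]
 [361.2 210.4]
 [299.4 151.3]
 [331.4 151.3]]
col300-ish rows [101, 101, 101, 102, 103, 104, 105, 103, 95, 88, 91, 98, 103, 103, 103, 101, 98, 91, 90, 92, 92, 90, 88, 87, 85, 82, 78, 75, 75, 77, 82, 88, 91, 86, 90, 144, 213, 255, 255, 255, 255, 255, 255, 255, 255, 255, 255, 255, 255, 255]
row145 cols [116, 114, 112, 110, 109, 100, 90, 90, 99, 103, 116, 136, 149, 145, 126, 108, 103, 100, 97, 92] [102, 102, 102, 103, 108, 116, 123, 125, 118, 102, 93, 100, 108, 110, 110, 111, 109, 110, 110, 111]
row195 [109, 109, 111, 112, 110, 107, 97, 92, 94, 97, 99, 99, 99, 99, 96, 91, 87, 82, 80, 79, 79, 92, 151, 224, 255, 255, 255, 255, 255, 255, 255, 255, 255, 255, 255, 253, 249, 245, 246, 245, 245, 246, 251, 255, 255, 255, 255, 255, 255, 255, 255, 255, 255, 255, 255, 202, 119, 85, 82, 82, 85, 87, 91, 99]
```

Emit:
move_arm:
  moves:
    - [0.007,0,0,0,0,0,0.3]
    - [0.013,0,0,0,0,0,0.3]
    - [0.013,0,0.01,0,0,0,0.3]
    - [0.013,0,0.025,0,0,0,0.3]
    - [0.013,0,0.035,0,0,0,0.3]
    - [0.013,0,0.035,0,0,0,0.3]
    - [0.013,0,0.035,0,0,0,0.3]

```text
clock: 13.07
tcp_pos: [536.3, 197.2, 214.5]
ee_rot: [2.59, 1.778, -0.002]
force: [0.1, 0.3, -3.6]
grip_width: 40.0
gripper_force: 20.0
```

Run:
```python
from h import *
s=env.observe(); print(s['tcp_pos'],s['force'],rel((536,197,200),-21.1))
```

```text
[536.34085159 197.24836667 214.45009098] [ 0.14138309  0.29521842 -3.59920126] (array([-0.00033805, -0.00021851,  0.01445064]), array([-0.04107989,  0.06418632,  0.04677038]))
```

Emit:
move_arm:
  moves:
    - [0,0,0.006,0,0,0,0.3]
    - [0,0,0.012,0,0,0,0.3]
    - [0,0,0.018,0,0,0,0.3]
    - [0,0,0.024,0,0,0,0.3]
    - [0,0,0.03,0,0,0,0.3]
    - [0,0,0.036,0,0,0,0.3]
    - [0,0,0.04,0,0,0,0.3]
    - [0,0,0.04,0,0,0,0.3]

```text
clock: 13.73
tcp_pos: [536.2, 197.3, 174.0]
ee_rot: [-2.59, -1.778, 0.002]
force: [-0.2, 0.1, -3.9]
grip_width: 39.8
gripper_force: 20.0
```

Emit:
move_arm:
  moves:
    - [0,0,0.006,0,0,0,0.3]
    - [0,0,0.012,0,0,0,0.3]
    - [0,0,0.018,0,0,0,0.3]
    - [0,0,0.024,0,0,0,0.3]
    - [0,0,0.03,0,0,0,0.3]
    - [0,0,0.036,0,0,0,0.3]
    - [0,0,0.04,0,0,0,0.3]
    - [0,0,0.04,0,0,0,0.3]

```text
clock: 14.4
tcp_pos: [536.2, 197.3, 134.0]
ee_rot: [-2.59, -1.778, 0.002]
force: [-0.3, -0.2, -2.9]
grip_width: 39.6
gripper_force: 20.0
```

No wall contact; bottom at about 73 mm. Continue down to the carriage.

Emit:
move_arm:
  moves:
    - [0,0,0.005,0,0,0,0.3]
    - [0,0,0.01,0,0,0,0.3]
    - [0,0,0.015,0,0,0,0.3]
    - [0,0,0.019,0,0,0,0.3]
    - [0,0,0.021,0,0,0,0.3]
    - [0,0,0.022,0,0,0,0.3]
    - [0,0,0.022,0,0,0,0.3]

```text
clock: 14.98
tcp_pos: [536.6, 197.5, 112.8]
ee_rot: [2.59, 1.778, -0.0]
force: [-0.6, 0.0, -3.3]
grip_width: 39.8
gripper_force: 20.0
```

Emit:
move_arm:
  moves:
    - [0,0,0.001,0,0,0,0.3]
    - [0,0,0.002,0,0,0,0.3]
    - [0,0,0.002,0,0,0,0.3]
    - [0,0,0.002,0,0,0,0.3]

```text
clock: 15.32
tcp_pos: [536.6, 197.5, 111.0]
ee_rot: [2.59, 1.778, 0.0]
force: [0.1, -0.1, -3.4]
grip_width: 40.2
gripper_force: 20.0
```

Nearly on it; one more mm, then let go and rise.

Emit:
move_arm:
  moves:
    - [0,0,0.001,0,0,0,0.3]
    - [0,0,0.0015,0,0,0,0.3]
    - [0,0,0.0015,0,0,0,0.45]
    - [0,0,0.0015,0,0,0,0.6]
    - [0,0,0.0015,0,0,0,0.65]
    - [0,0,0.0015,0,0,0,0.65]
    - [0,0,0.0015,0,0,0,0.65]

```text
clock: 15.9
tcp_pos: [536.6, 197.5, 109.5]
ee_rot: [2.59, 1.778, 0.0]
force: [0.7, -0.1, 0.3]
grip_width: 60.4
gripper_force: 0.0
```

Emit:
move_arm:
  moves:
    - [0,0,-0.02,0,0,0,0.65]
    - [0,0,-0.05,0,0,0,0.65]
    - [0,0,-0.075,0,0,0,0.65]
    - [0,0,-0.075,0,0,0,0.2]
    - [0,0,-0.075,0,0,0,0]
    - [0,0,-0.075,0,0,0,0]
    - [0,0,-0.075,0,0,0,0]
    - [0,0,-0.075,0,0,0,0]
    - [0,0,-0.075,0,0,0,0]
    - [0,0,-0.075,0,0,0,0]

```text
clock: 16.73
tcp_pos: [536.4, 197.4, 184.0]
ee_rot: [2.59, 1.778, -0.001]
force: [0.3, 0.1, 0.2]
grip_width: 18.1
gripper_force: 0.0
```

Run:
```python
from h import *
s=env.observe(); print(s['tcp_pos'],s['force'],s['grip_width'],rel((536,197,160),-21.1))
c,im=snap('wrist','pics/w6.png'); np.save('c6.npy',c,allow_pickle=True)
print(pix(c,R.from_euler('z',-21.1,degrees=True).apply([(-20,28,150),(20,28,150),(20,-28,150),(-20,-28,150)])+[536,197,0]).round(1))
cv2.imwrite('pics/w6c.png',cv2.resize(im[100:260,215:415,::-1],None,fx=3,fy=3,interpolation=cv2.INTER_CUBIC))
```

```text
[536.41697294 197.37341033 183.97231175] [0.26875299 0.12512115 0.17270197] 18.07944927665168 (array([-0.00047965, -0.00024405,  0.02397281]), array([-0.02636361,  0.04441551,  0.0572767 ]))
[[288.  185.6]
 [343.3 185.6]
 [341.7 257.7]
 [289.5 257.7]]
```

View pics/w6c.png

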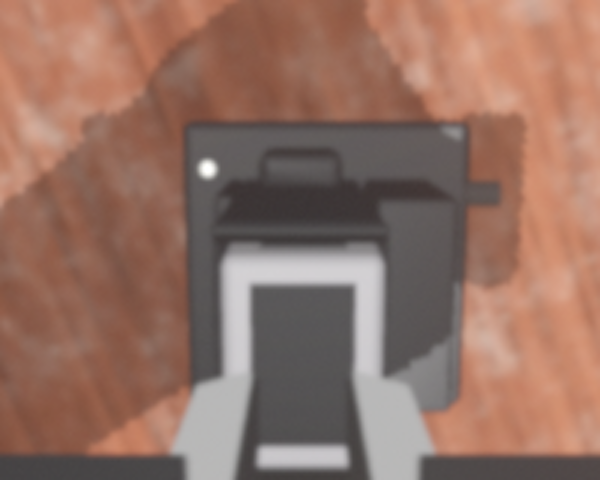

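Emit:
move_arm:
  moves:
    - [0,0,0.01,0,0,0,0]
    - [0,0,0.02,0,0,0,0]
    - [0,0,0.028,0,0,0,0]
    - [0,0,0.033,0,0,0,0]
    - [0,0,0.038,0,0,0,0]
    - [0,0,0.043,0,0,0,0]
    - [0,0,0.048,0,0,0,0]
    - [0,0,0.053,0,0,0,0]
    - [0,0,0.057,0,0,0,0]
    - [0,0,0.06,0,0,0,0]
    - [0,0,0.06,0,0,0,0]

```text
clock: 17.7
tcp_pos: [536.5, 197.1, 124.1]
ee_rot: [2.59, 1.778, -0.001]
force: [-3.2, -2.4, 5.8]
grip_width: 0.8
gripper_force: 2.8
```

Emit:
move_arm:
  moves:
    - [0,0,0.0015,0,0,0,0]
    - [0,0,0.003,0,0,0,0]
    - [0,0,0.0045,0,0,0,0]
    - [0,0,0.0045,0,0,0,0]

```text
clock: 18.03
tcp_pos: [536.6, 197.1, 120.2]
ee_rot: [-2.59, -1.778, 0.001]
force: [-4.5, -3.0, 12.6]
grip_width: 0.6
gripper_force: 5.9
```

Emit:
move_arm:
  moves:
    - [0,0,0.001,0,0,0,0]
    - [0,0,0.002,0,0,0,0]
    - [0,0,0.002,0,0,0,0]

```text
clock: 18.28
tcp_pos: [536.9, 197.1, 119.9]
ee_rot: [-2.59, -1.778, -0.001]
force: [-15.4, -6.9, 41.6]
grip_width: 0.5
gripper_force: 20.6
```

Force jumped to 41 N: the stop. Rise straight up and look.

Emit:
move_arm:
  moves:
    - [0,0,-0.005,0,0,0,0]
    - [0,0,-0.012,0,0,0,0]
    - [0,0,-0.03,0,0,0,0]
    - [0,0,-0.06,0,0,0,0]
    - [0,0,-0.068,0,0,0,0]
    - [0,0,-0.068,0,0,0,0]
    - [0,0,-0.068,0,0,0,0]

```text
clock: 18.87
tcp_pos: [536.6, 197.6, 185.8]
ee_rot: [-2.59, -1.779, -0.001]
force: [-0.8, -0.5, -0.6]
grip_width: 0.5
gripper_force: 0.0
```

Run:
```python
from h import *
s=env.observe(); print(s['tcp_pos'],s['force'])
c,im=snap('wrist','pics/w7.png')
for z in(150,128): print(z,pix(c,R.from_euler('z',-21.1,degrees=True).apply([(-20,28,z),(20,28,z),(20,-28,z)])+[536,197,0]).round(1))
cv2.imwrite('pics/w7c.png',cv2.resize(im[100:260,215:415,::-1],None,fx=3,fy=3,interpolation=cv2.INTER_CUBIC))
```

```text
[536.60720059 197.5926559  185.82297699] [-0.82392179 -0.47868271 -0.62310706]
150 [[288.2 185.6]
 [343.  185.7]
 [341.4 257.2]]
128 [[290.6 180.8]
 [340.5 180.9]
 [339.2 246.6]]
```

View pics/w7c.png

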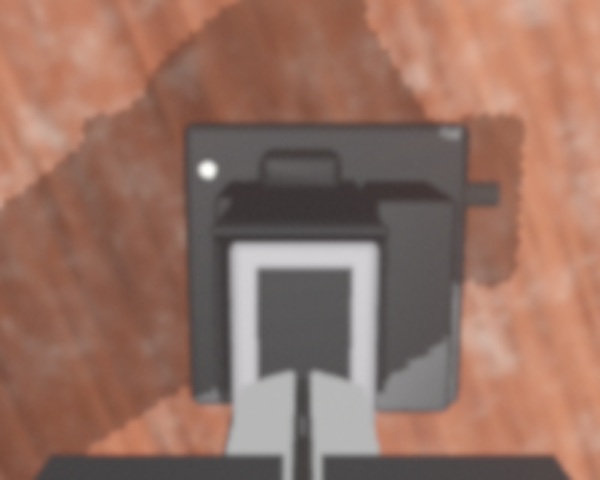

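The cartridge top is now 50 px wide (230–379 in the crop, at 3x). That matches a height of 128 mm (49.9 px), not 150 mm (54.8 px), so it is latched and the arm is clear.

```bash
python3 -c "
from h import *
print(workorder.close_job())"
```

```text
the job is handed in; nothing more can be done
None
```

The cartridge went from the stand to the desk, was re-gripped across its 40 mm side, and is now pressed down and latched in the black dock with its top at about 128 mm. The gripper is clear, and I handed the job in at about 19 s; the hand-in returned no verdict.

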